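# Re-arm the laser marker: pull the emergency stop, hold the recessed reset with the stylus

## Task

The laser marker has been stopped. On its operator console, pull the latched mushroom emergency stop fully out; then take the slim reset stylus from the tool stand, reach its tip through the guard hole and press the recessed reset button fully down, and finish while still gripping the stylus and holding the button down. Do not press the start button beside it, and leave the other tools, the torch handle in the pin fixture and the safety glasses where they are.

Things in the scene. Friction and masses are not known exactly. Their poses are not given: they have to be found in the camera images.
- console: Operator console, fixed: grey desk enclosure 168 mm deep (x), 256 mm wide (y); aluminium panel sloping 14 degrees (0.245 rad) down to its front (-x), 55 mm high in front, 95 mm at the back. Origin: centre of its underside; y towards its emergency-stop side. On the panel from +y to -y: emergency stop, start button (key switch, 38 mm tall, 60 mm behind it), reset hole (9 mm high lamps behind it).
- estop (a joint): Travel of the emergency stop's mushroom head along the panel's normal, m: 0 = latched in, grows as it is pulled out, stop at 0.008 = fully out. It takes about 8 N to pull, and it stays where it is left; pushing on it pushes it in again.
- estop_head (a point): Centre of the round mushroom head, half-way up its grip band: 40 mm in diameter, straight side 13 mm high, top 14 mm above this point. Latched in, this point is 32 mm above the panel; below the head are a collar 35 mm wide and 16 mm high and a flat 60 mm disc. z points out of the panel along its normal (the pull direction), x up the slope, y to the console's +y side.
- reset_mouth (a point): Centre of the mouth of the reset's guard hole, on top of its round bezel (29 mm across, 4 mm above the panel), 152 mm from the emergency stop towards the console's -y side. The hole is 14 mm in diameter and 32 mm deep, its axis along this point's z, which points out of the panel along its normal; x up the slope. The button's face is 20 mm below this point when up.
- reset_top (a point): Centre of the face of the recessed reset button (12 mm in diameter) down inside the guard hole; z out of the panel.
- reset (a joint): Travel of the reset button into the panel, m: 0 = up, stop at 0.005 = fully down. Sprung: 2 N starts it, 7 N takes it fully down; it comes up when let go.
- start_top (a point): Centre of the face of the start button (22 mm in diameter, standing 11 mm above the panel), midway between the emergency stop and the reset hole; z out of the panel. Not to be pressed.
- start (a joint): Travel of the start button, m: 0 = up, 0.005 = fully down; sprung (under 5 N).
- stand: Tool stand, fixed: two drilled aluminium plates between dark end cheeks, 70 mm deep (x), 182 mm long (y), top at 78 mm. Origin: centre of its underside; y along the row of its three 8 mm holes, 56 mm apart. One tool hangs upright in each hole, its handle standing on the top plate; which tool is in which hole changes.
- stylus_mid (a point): Middle of the handle of the reset stylus, 40 mm above the stand's top: straight ridged aluminium handle, 14 to 15 mm in diameter, 80 mm long (the slimmest and tallest of the three tools), with a 6 mm steel shank below it, 60 mm long, round-ended. The tip is 100 mm from this point along its axis; z points from tip to handle. About 60 g. Lift it 60 mm to clear the stand.
- stylus_tip (a point): Tip of the stylus's shank (100 mm below the middle of its handle); z points from the tip to the handle.
- stylus: The whole stylus; origin on its axis at the lower end of the handle, 60 mm above the tip and 40 mm below the handle's middle; z towards the handle.
- screwdriver_mid (a point): Middle of the handle of a screwdriver in the stand: fat black fluted handle 26 to 30 mm in diameter, 62 mm long. A bystander.
- scraper_mid (a point): Middle of the handle of a scraper in the stand: pear-shaped wooden handle up to 26 mm in diameter, 54 mm long, with a brass ferrule. A bystander.
- torch: Brass and black torch handle, about 320 mm long, lying in the pin fixture beyond the console and stand; origin on its underside. A bystander.
- glasses: Black safety glasses, 150 mm wide and 42 mm high, standing on the bench off to one side (a grey tray of brass valves, 30 to 40 mm high, stands on the other side). A bystander.

How it is judged:
By the outcome, as a careful person would: the job done as asked, in the order asked, and still so for the second after the job is handed in, while the arm keeps its last pose, push and grip.
It also fails if it takes over 61 s, if anything falls off the work surface, if the arm or the gripper's body presses on something with over 40 N, if the wrist force passes 120 N, or if a joint passes its speed limit or range.

## Robot

A 6-joint arm with a two-finger parallel gripper is mounted at the origin on the work surface. World frame = base frame: x ahead of the robot, y to its left, z up, the work surface at z = 0. Lengths are in m, angles in rad, forces in N, time in s.
With the tool pointing down it reaches from about 0.375 to 0.925 m from the base axis. Payload 5.7 kg.
Tool frame: the origin (TCP) lies between the finger pads; the fingertips stand 22 mm ahead of it and the grasp point (between the pads) lies 3 mm ahead of it; z points along the fingers, y is the direction in which the jaws open and shut (so a half turn about z gives the same grasp; the last joint's range is limited). The gripper opens to 88 mm and grips with 3 to 60 N. Pads are 20 mm wide; open, the fingers measure 115 mm over their backs; the gripper's body (75 mm by 178 mm) begins 61 mm behind the grasp point.
Start: joints at [-1.427, 0.359, 1.51, -0, 1.272, -0.115], TCP at [0.154, -0.58, 0.212] pointing down, gripper open.
Joint ranges: [-2.97, 2.97], [-1.01, 2.36], [0.21, 2.38], [-0.96, 4.11], [0.2, 2.71], [-2.98, 2.98]. Speed limits (rad/s): [2.39, 2.39, 3.14, 3.14, 3.14, 3.14].

## Interface

Orientations are given as a 3x3 rotation matrix whose columns are the frame's x, y, z axes.
In Python, from workcell import manip, imaging gives the robot as it stands.
- The arm moves only by the tool step_arm, never from a script. Its argument "rows" is one flat list of numbers, 7 for each row, row after row: the turn, a rotation vector about the tool's x, y, z in rad, then the shift along the tool's x, y, z in m, then the closure, from 0 (fully open) to 1 (shut). In form: [ax, ay, az, x, y, z, grip, ax, ay, az, x, y, z, grip, ...]. A call has 1 to 10 rows; each row is the pose to reach, as a shift and turn from the pose commanded when the call began, along the tool's axes at that moment; what a row does not reach only later rows make up. A row lasts 1/8 s, in which the tool goes at most 62.5 mm and 10.7 degrees, less where a joint would pass 70% of its speed; a pose out of reach is approached as far as the arm can. A call with a gripper value outside its range is refused whole. The fingers move at their own pace and stop on an object; "newtons" is the grip in N (left out, the last holds). Time passes only in rows, so rows that repeat a pose let the fingers close. It gives the time, the measured TCP pose, the force and the opening at its end, in the units of the state.
- manip.observe(): the state, without advancing time (a new reading comes with each control period).
- imaging.snapshot(name): name is "side" or "top"; returns a dict with "pixels" (420x560x3 uint8, blue, green, red), "K" (3x3 intrinsics, pixels), "dist_coeffs" ([k1, k2, p1, p2, k3] as OpenCV has them; the pictures are not rectified), "rvec" (rotation vector, rad) and "tvec" (3), from world to camera coordinates, as OpenCV has them. Camera axes: x right, y down, z forward; pixel columns grow to the right and rows downward; lengths in m; the calibration is good to about 2 mm. A picture is of the moment at which its call begins. There is no depth.
- manip.job_done(): hands the job in, once; it reports no verdict.
The state is a dict: "clock": time; "qpos": joint angles; "dq": joint speeds; "effort": joint torques, N m; "tool_pos": TCP position; "eef_rot": TCP orientation; "wrist_force": force on the tool from outside, world axes, zero at the start; "ft_torque": the same for the moment, N m; "finger_gap": finger opening in m.
Only numpy, scipy, OpenCV 4.12 (cv2) and the standard library are available. Lean on these libraries where they do the work, as an engineer would, in place of code of your own. Each camera call takes 0.05 s, during which the arm holds its last target. There are 200 camera calls.

## Working session

There is one attempt and no reset: what is moved stays moved. The work goes in short steps, Python scripts to look and compute and a tool call to move; the robot and the scene stay as the last step left them, time stands still between calls to the robot, and variables do not carry over. Pictures are saved under pics/ and viewed, about 8 in all and at most 12, crops included, and the job is handed in when it is done.

Besides the shell and the picture viewer there is one more tool, called after ">>>" as name(argument=value, ...), one argument or row to a line, values as JSON. step_arm: Moves the arm, as the interface text tells. Its arguments: {"type":"object","properties":{"rows":{"type":"array","items":{"type":"number"}},"newtons":{"type":"number"}},"required":["rows"]}

```bash
mkdir -p pics; ls; python3 - <<'E'
from workcell import manip, imaging
import cv2,pickle
for n in("side","top"):
    s=imaging.snapshot(n);pickle.dump(s,open(f"{n}0.pkl","wb"));cv2.imwrite(f"pics/{n}0.png",s["pixels"]);print(n,s["K"],s["dist_coeffs"],s["rvec"],s["tvec"])
print(manip.observe())
E
```

```text
pics
side [[386.20970023   0.         278.23348871]
 [  0.         386.20970023 211.52805979]
 [  0.           0.           1.        ]] [-0.06688936  0.          0.          0.          0.        ] [ 0.58622906 -2.65986391  1.142393  ] [0.56607679 0.24017461 0.98611516]
top [[387.21874138   0.         282.02036158]
 [  0.         387.21874138 207.65702364]
 [  0.           0.           1.        ]] [-0.10501175  0.          0.          0.          0.        ] [ 2.17806848 -2.21299629  0.09503398] [-0.00740371  0.61456667  1.42593848]
{'clock': 0.1, 'qpos': array([-1.42708590e+00,  3.59421404e-01,  1.51133938e+00, -1.40546709e-05,
        1.27250543e+00, -1.15123556e-01]), 'dq': array([ 0.00158443, -0.00147158, -0.00256129,  0.00126027, -0.00204075,
        0.00109074]), 'effort': array([-2.48627712e-04, -5.16356921e+01, -2.71406525e+01,  6.76345127e-02,
        2.76563811e-02, -2.31202449e-05]), 'tool_pos': array([ 0.15345163, -0.57936866,  0.21139479]), 'eef_rot': array([[ 9.66688043e-01,  2.55957347e-01, -2.52975476e-04],
       [ 2.55957410e-01, -9.66686644e-01,  1.65437650e-03],
       [ 1.78901808e-04, -1.66401693e-03, -9.99998600e-01]]), 'wrist_force': array([ 0.30020622, -0.02799145, -1.2494017 ]), 'ft_torque': array([-0.02574821,  0.00848524, -0.0374643 ]), 'finger_gap': 0.08764845786226762}
```

View pics/side0.png

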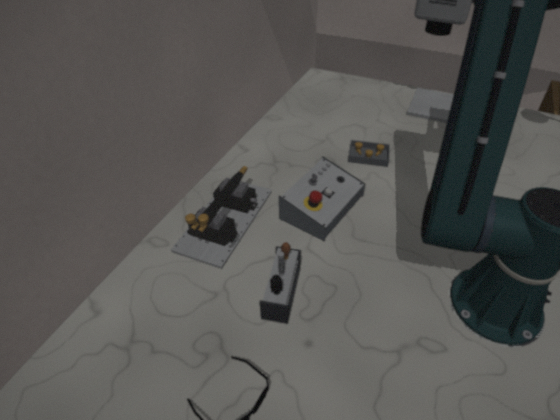

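View pics/top0.png

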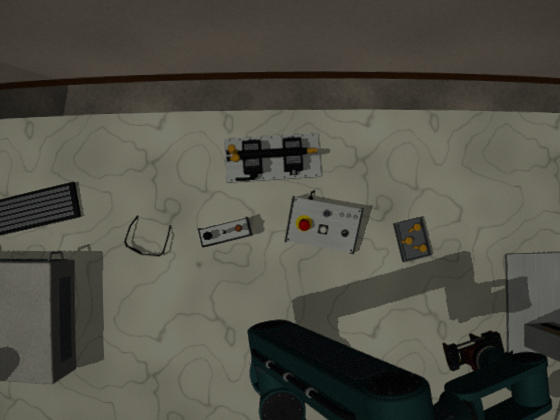

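The side view shows the console (e-stop ~(315,198)) and stand (tools at ~(277,284), (281,262), (286,247)). The top view shows the console at ~(325,222), e-stop (304,224), reset (347,233), and the stand at ~(225,231). Next I'll zoom in.

```bash
python3 - <<'E'
import cv2,pickle,numpy as np
a=pickle.load(open("side0.pkl","rb"))["pixels"];b=pickle.load(open("top0.pkl","rb"))["pixels"]
f=lambda im,x,y,w,h:cv2.convertScaleAbs(cv2.resize(im[y:y+h,x:x+w],(w*4,h*4),interpolation=cv2.INTER_CUBIC),alpha=1.6)
A=f(a,250,150,130,150)      # 520x600
B=f(b,190,180,200,80)       # 800x320
cv2.imwrite("pics/side0c.png",A);cv2.imwrite("pics/top0c.png",B)
E
```

```text
(no output)
```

View pics/side0c.png

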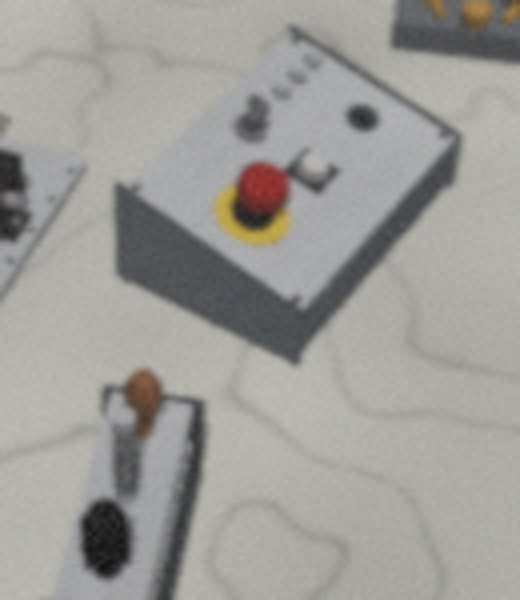

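View pics/top0c.png

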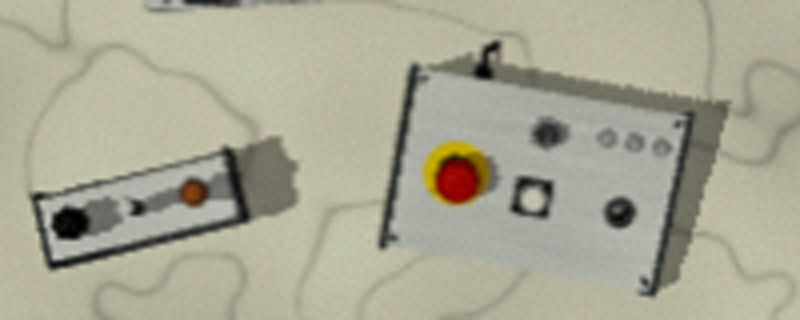

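The crops show the stylus in the middle hole (side ~(281,264)), the e-stop head at side (315.5,197) and top (304,225), the start button at top (323,229), and the reset hole at top (345,233). Next: fit the console and stand yaw from their corners, and triangulate the features.

```bash
cat > h.py <<'E'
import cv2,pickle,numpy as np
from scipy.optimize import least_squares
def proj(s,P): return cv2.projectPoints(np.array(P,float).reshape(-1,1,3),s["rvec"],s["tvec"],s["K"],s["dist_coeffs"])[0][:,0]
def ray(s,uv):
    n=cv2.undistortPoints(np.array(uv,float).reshape(1,1,2),s["K"],s["dist_coeffs"])[0,0]
    R=cv2.Rodrigues(s["rvec"])[0]; d=R.T@np.array([n[0],n[1],1]); return -R.T@np.asarray(s["tvec"]).ravel(), d/np.linalg.norm(d)
def tri(rays):
    A=sum(np.eye(3)-np.outer(d,d) for c,d in rays); b=sum((np.eye(3)-np.outer(d,d))@c for c,d in rays)
    p=np.linalg.solve(A,b); return p,max(np.linalg.norm((np.eye(3)-np.outer(d,d))@(p-c)) for c,d in rays)
def onz(s,uv,z):
    c,d=ray(s,uv); return c+d*(z-c[2])/d[2]
def Rz(a): return np.array([[np.cos(a),-np.sin(a),0],[np.sin(a),np.cos(a),0],[0,0,1]])
E
python3 - <<'E'
from h import *
S=pickle.load(open("side0.pkl","rb"));T=pickle.load(open("top0.pkl","rb"))
s=lambda x,y:np.array([250+x/4-.375,150+y/4-.375]); t=lambda x,y:np.array([190+x/4-.375,180+y/4-.375])
def fit(M,obs,x0):
    f=lambda p:np.concatenate([(proj(v,(Rz(p[2])@M[i]+[p[0],p[1],0]))[0]-uv) for v,i,uv in obs])
    r=least_squares(f,x0); print(r.x.round(4),"res px",r.fun.round(1)); return r.x
h=.128
C=np.array([[.084,h,.095],[.084,-h,.095],[-.084,-h,.055],[-.084,h,.055]])
o=[(T,0,t(412,68)),(T,1,t(692,115)),(T,2,t(654,292)),(T,3,t(384,245)),(S,0,s(118,185)),(S,1,s(295,30)),(S,2,s(460,135)),(S,3,s(297,303))]
c=fit(C,o,[.6,-.1,0]); fit(C,o[:4],c);fit(C,o[4:],c)
D=np.array([[.035,.091,.078],[.035,-.091,.078],[-.035,-.091,.078],[-.035,.091,.078]])
o=[(T,0,t(35,196)),(T,1,t(232,150)),(T,2,t(247,217)),(T,3,t(52,267)),(S,1,s(105,388)),(S,2,s(203,402))]
d=fit(D,o,[.6,.2,0])
def loc(p): return Rz(c[2]).T@(p-[c[0],c[1],0])
for n,a,b in [("estop",s(262,187),t(457,180)),("reset",s(363,117),t(619,212)),("start",s(316,163),t(533,197))]:
    p,e=tri([ray(S,a),ray(T,b)]); print(n,p.round(4),"gap",round(e,4),"console frame",loc(p).round(4))
# stylus handle top 80mm above plate
p=np.array([d[0],d[1],.158]); print("stylus top px pred", (proj(S,p)[0]-[250,150])*4,(proj(T,p)[0]-[190,180])*4, (proj(S,p-[0,0,.08])[0]-[250,150])*4)
E
```

```text
[ 0.5453 -0.1657 -0.1936] res px [ 0.6 -1.2  1.  -0.2  0.5  1.5 -1.   1.  -1.3 -0.3 -1.1 -1.7  0.4 -0.8
  0.7  2.6]
[ 0.5462 -0.1648 -0.1835] res px [ 0.  -1.1  0.5 -0.9  0.5  0.9 -1.1  1.1]
[ 0.5447 -0.1671 -0.2041] res px [-1.1 -0.8 -0.3 -1.8  1.  -0.7  0.5  2.3]
[0.5268 0.1924 0.2183] res px [-1.1 -0.4 -1.  -0.6 -0.3  1.7 -1.1  0.9 -0.5 -2.2  0.5 -1.7]
estop [ 0.5469 -0.092   0.1013] gap 0.001 console frame [-0.0126  0.0727  0.1013]
reset [ 0.5155 -0.2407  0.0703] gap 0.0017 console frame [-0.0148 -0.0793  0.0703]
start [ 0.5295 -0.1624  0.0766] gap 0.0026 console frame [-0.0162  0.0002  0.0766]
stylus top px pred [121.42716813 408.6207937 ] [123.9285126  207.06591673] [122.98276174 491.33755272]
```

```bash
python3 - <<'E'
from h import *
S=pickle.load(open("side0.pkl","rb"));T=pickle.load(open("top0.pkl","rb"))
c=np.array([.5453,-.1657,-.1936])
loc=lambda p:(Rz(c[2]).T@(p-[c[0],c[1],0])).round(4)
def cen(v,kind,box):
    x,y,w,h=box; im=v["pixels"].astype(int); b,g,r=im[...,0],im[...,1],im[...,2]
    m=(r>60)&(g<.45*r) if kind=="red" else (r>80)&(b<.5*r)
    k=np.zeros_like(m);k[y:y+h,x:x+w]=1;m&=k.astype(bool); ys,xs=np.nonzero(m)
    print(kind,len(xs),xs.min(),xs.max(),ys.min(),ys.max()); return np.array([xs.mean(),ys.mean()]),np.array([(xs.min()+xs.max())/2,(ys.min()+ys.max())/2])
a=cen(S,"red",(295,175,40,50));b=cen(T,"red",(290,205,30,40))
p,e=tri([ray(S,a[0]),ray(T,b[0])]);print("red",a[0],b[0],p.round(4),e.round(4),loc(p))
a2=cen(S,"yellow",(295,175,40,50));b2=cen(T,"yellow",(290,205,30,40))
p,e=tri([ray(S,a2[1]),ray(T,b2[1])]);print("yel",a2[1],b2[1],p.round(4),e,loc(p),loc(onz(T,b2[1],.074)),loc(onz(S,a2[1],.074)))
for z in(.104,.108):print(z,loc(onz(T,b[0],z)),loc(onz(S,a[0],z)))
# dark hole of reset bezel and start button
for v,x,y in((S,340,179),(T,344.6,233)): print("reset",loc(onz(v,(x-.2,y),.075)))
E
```

```text
red 86 310 320 192 201
red 83 299 308 220 230
red [315.12790698 196.22093023] [303.55421687 225.03614458] [ 0.5459 -0.0905  0.1034] 0.0005 [-0.0139  0.0739  0.1034]
yellow 145 304 321 191 210
yellow 145 296 311 215 230
yel [312.5 200.5] [303.5 222.5] [ 0.5547 -0.0924  0.0817] 0.001199547878710484 [-0.0048  0.0738  0.0817] [-0.0035  0.0739  0.074 ] [-0.0015  0.0657  0.074 ]
0.104 [-0.0135  0.0742  0.104 ] [-0.0147  0.0743  0.104 ]
0.108 [-0.0136  0.0744  0.108 ] [-0.017   0.0783  0.108 ]
reset [-0.0177 -0.0732  0.075 ]
reset [-0.0148 -0.078   0.075 ]
```

```bash
cat >> h.py <<'E'
from scipy.spatial.transform import Rotation as Ro
YAW=-.192
n=Rz(YAW)@[-np.sin(.245),0,np.cos(.245)]; ux=Rz(YAW)@[np.cos(.245),0,np.sin(.245)]; uy=Rz(YAW)@[0,1,0]
RE=np.c_[ux,-uy,-n]
def go(p,R,o=None):
    from workcell import manip
    o=o or manip.observe(); A=np.array(o["eef_rot"])
    rv=Ro.from_matrix(A.T@R).as_rotvec(); d=A.T@(np.array(p)-o["tool_pos"])
    print("turn",rv.round(4),"shift",d.round(4),"rows>=",max(np.linalg.norm(d)/.0625,np.degrees(np.linalg.norm(rv))/10.7).round(1))
E
python3 -c "
from h import *
go(np.array([.5455,-.0905,.105])+.1*n,RE)"
```

```text
turn [-0.0569  0.241   0.4484] shift [ 0.4823 -0.3828  0.0101] rows>= 9.9
```

>>> step_arm(
  rows=[-0.057,0.241,0.448,0.482,-0.383,0.01,0,-0.057,0.241,0.448,0.482,-0.383,0.01,0,-0.057,0.241,0.448,0.482,-0.383,0.01,0,-0.057,0.241,0.448,0.482,-0.383,0.01,0,-0.057,0.241,0.448,0.482,-0.383,0.01,0,-0.057,0.241,0.448,0.482,-0.383,0.01,0,-0.057,0.241,0.448,0.482,-0.383,0.01,0,-0.057,0.241,0.448,0.482,-0.383,0.01,0,-0.057,0.241,0.448,0.482,-0.383,0.01,0,-0.057,0.241,0.448,0.482,-0.383,0.01,0],
  newtons=40,
)

```text
clock: 1.35
tool_pos: [0.5223, -0.0841, 0.2021]
eef_rot: [[0.953, -0.189, 0.238], [-0.183, -0.982, -0.048], [0.243, 0.002, -0.97]]
wrist_force: [0.5, -1.4, 0.1]
finger_gap: 0.0879
```

```bash
python3 -c "
from h import *
from workcell import manip,imaging
o=manip.observe();print(o['qpos'],o['tool_pos'],o['wrist_force'])
go(np.array([.5455,-.0905,.105])+.1*n,RE); go(np.array([.5455,-.0905,.105]),RE)
"
```

```text
[-0.31088856  0.14194738  1.87789191  0.03586181  0.87805087  1.43083101] [ 0.52230849 -0.08409726  0.20205881] [ 0.45095758 -1.35961597  0.13392031]
turn [ 0.0013 -0.0005  0.0017] shift [-0.0003  0.0019 -0.    ] rows>= 0.0
turn [ 0.0013 -0.0005  0.0017] shift [-0.0003  0.0017  0.1   ] rows>= 1.6
```

>>> step_arm(
  rows=[0,0,0,0,0.001,0.03,0,0,0,0,0,0.002,0.06,0,0,0,0,0,0.002,0.08,0,0,0,0,0,0.002,0.095,0,0,0,0,0,0.002,0.1,0,0,0,0,0,0.002,0.1,0],
)

```text
clock: 2.1
tool_pos: [0.5449, -0.0932, 0.1052]
eef_rot: [[0.952, -0.191, 0.238], [-0.185, -0.982, -0.048], [0.243, 0.002, -0.97]]
wrist_force: [-0.3, 0.5, 0.7]
finger_gap: 0.0879
```

```bash
python3 - <<'E'
from h import *
from workcell import manip,imaging
o=manip.observe();print(o['tool_pos'],o['wrist_force'])
s=imaging.snapshot("side");f=lambda im,x,y,w,h,k:cv2.convertScaleAbs(cv2.resize(im[y:y+h,x:x+w],(w*k,h*k),interpolation=cv2.INTER_CUBIC),alpha=1.6)
cv2.imwrite("pics/e1.png",f(s["pixels"],270,150,110,90,6))
E
```

```text
[ 0.54491811 -0.09323898  0.10516415] [-0.30733513  0.48730414  0.71118098]
```

View pics/e1.png

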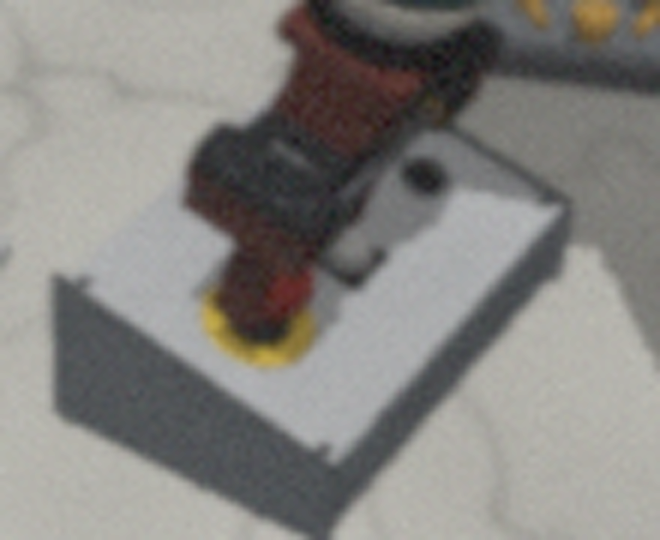

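The picture shows the finger straddling the red head (crop ~(290,290)), with the tips clear above the yellow disc and the start button untouched. Closing.

>>> step_arm(
  rows=[0,0,0,0,-0.002,0,0.3,0,0,0,0,-0.002,0,0.45,0,0,0,0,-0.002,0,0.6,0,0,0,0,-0.002,0,0.7,0,0,0,0,-0.002,0,0.7,0,0,0,0,-0.002,0,0.7],
  newtons=45,
)

```text
clock: 2.9
tool_pos: [0.5453, -0.0907, 0.1051]
eef_rot: [[0.952, -0.191, 0.238], [-0.185, -0.982, -0.047], [0.243, 0.001, -0.97]]
wrist_force: [2.4, 12.7, 1.2]
finger_gap: 0.031
```

```bash
python3 - <<'E'
from h import *
from workcell import manip,imaging
o=manip.observe();print(o['tool_pos'],o['wrist_force'],o['ft_torque'],o['finger_gap'])
s=imaging.snapshot("side");t=imaging.snapshot("top")
f=lambda im,x,y,w,h,k:cv2.convertScaleAbs(cv2.resize(im[y:y+h,x:x+w],(w*k,h*k),interpolation=cv2.INTER_CUBIC),alpha=2)
cv2.imwrite("pics/e2.png",np.hstack([f(s["pixels"],290,165,50,60,8),f(t["pixels"],280,200,50,60,8)]))
P=np.array(o['tool_pos'])
for v in(s,t):
  for q in(P-.003*n,P-.003*n+.0155*uy,P-.022*n+.0155*uy,P-.022*n-.0155*uy): print(((proj(v,q)[0]-([290,165] if v is s else [280,200]))*8).round())
E
```

```text
[ 0.54530229 -0.09070387  0.10510029] [ 2.39093424 12.72145596  1.19832231] [ 2.23523888 -0.37674308  0.55460913] 0.03095477438786645
[200. 251.]
[177. 274.]
[165. 306.]
[209. 262.]
[189. 201.]
[155. 195.]
[154. 186.]
[222. 198.]
```

View pics/e2.png

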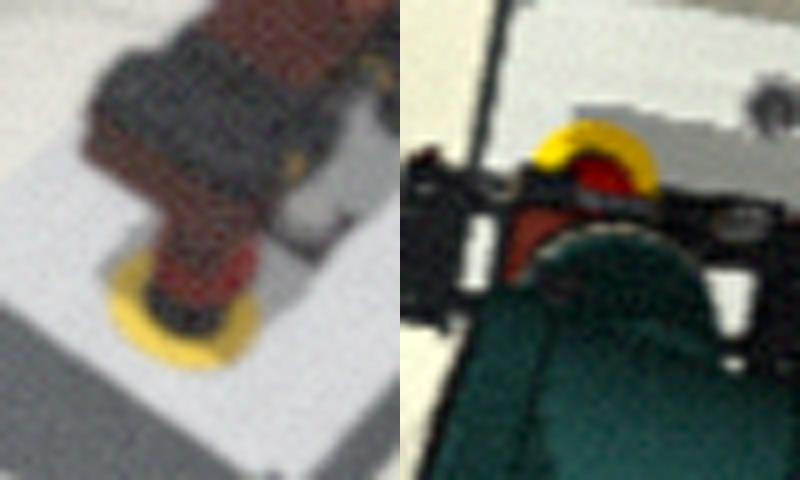

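The side crop shows the finger on the near side of the head, above the black collar. The gap reads 31 mm, which is less than the 40 mm head, so I'll let it settle and check.

>>> step_arm(
  rows=[0,0,0,0,0,0,0.7,0,0,0,0,0,0,0.7],
)

```text
clock: 3.25
tool_pos: [0.5449, -0.0915, 0.106]
eef_rot: [[0.952, -0.19, 0.238], [-0.184, -0.982, -0.049], [0.243, 0.002, -0.97]]
wrist_force: [-6.8, -0.9, 12.2]
finger_gap: 0.0261
```

```bash
python3 - <<'E'
from h import *
from workcell import manip,imaging
o=manip.observe();print(o['tool_pos'],o['wrist_force'],o['ft_torque'],o['finger_gap'])
P=np.array(o['tool_pos'])
out=[]
for nm,x,y in(("side",285,165),("top",275,195)):
  v=imaging.snapshot(nm);w,h,k=60,55,10
  im=cv2.resize(v["pixels"][y:y+h,x:x+w],(w*k,h*k),interpolation=cv2.INTER_CUBIC)
  im=np.clip(255*(im/255.*1.3)**.6,0,255).astype(np.uint8)
  for q,c in((P-.003*n,(255,0,0)),(P-.022*n+.013*uy,(0,255,0)),(P-.022*n-.013*uy,(255,255,0))):
    u=(proj(v,q)[0]-[x,y]+.5)*k; cv2.circle(im,tuple(u.astype(int)),4,c,-1)
  out.append(im[:, :400] if nm=="top" else im[:,:400])
cv2.imwrite("pics/e3.png",np.hstack(out))
E
```

```text
[ 0.54486053 -0.09150579  0.10596276] [-6.78351036 -0.8611224  12.23558492] [-0.03737259  0.66175397 -0.00823605] 0.026076440816596824
```

View pics/e3.png

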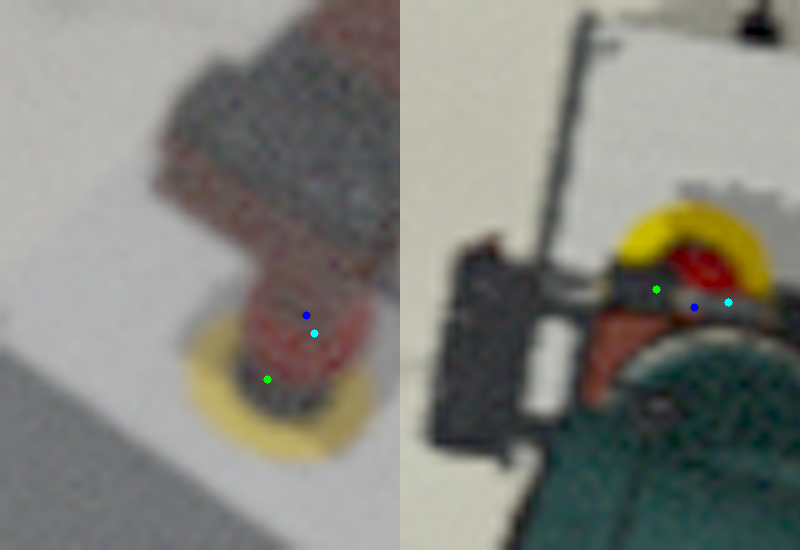

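The side crop seems to show the red head at ~(310,330) without a finger in front of it, contrary to the projected finger (dots at (267,380), (307,315)). I'll check this numerically.

```bash
python3 - <<'E'
from h import *
from workcell import manip,imaging
o=manip.observe();P=np.array(o['tool_pos']);S=pickle.load(open("side0.pkl","rb"))
for v in(S,imaging.snapshot("side")):
  print("cam",ray(v,(280,210))[0].round(2))
  im=v["pixels"]
  for y in range(186,208,2): print(y,' '.join("%3d/%2d/%2d"%tuple(im[y,x,::-1]) for x in range(306,326,2)))
for k in(-.022,0,.02,.04,.06): print(k,*[proj(S,P+k*n+a*ux+b*uy)[0].round(1) for a,b in((-.01,.013),(.01,.013),(0,.026))])
print("head ctr/top/bottom",*[proj(S,P-.003*n+k*n)[0].round(1) for k in(0,.014,-.0065)])
E
```

```text
cam [0.26 0.74 0.86]
186 101/102/103 103/104/106 102/102/104  99/100/99  99/99/100 105/105/105 106/108/109 105/107/107 105/105/106 105/105/106
188 101/102/103 104/104/104 105/106/107 105/105/107 107/109/108 106/107/107 103/104/106 104/104/107 105/106/106  90/90/90
190 105/106/106 103/106/105 104/104/105  97/90/89  92/75/75  95/79/80  99/95/95 103/103/105  86/85/87  68/68/69
192 105/106/108 104/104/104  92/78/79  86/37/37  90/33/33  88/34/32  89/43/41  83/64/65  47/46/47  63/62/62
194 104/106/106  99/98/98  82/50/48  91/35/36  89/31/29  92/32/34  89/33/29  87/34/35  73/60/58  55/56/55
196 107/103/92  95/86/65  72/31/30  92/40/38  90/30/32  92/31/30  89/29/27  87/34/30  91/77/76  96/96/98
198 115/103/51  98/83/39  63/27/28  80/30/30  90/37/34  86/24/28  86/30/28  78/31/30  89/79/80 105/106/107
200 116/99/44  69/59/35  54/27/27  63/29/26  70/31/29  76/30/28  73/30/29  66/41/38  89/87/88 106/107/107
202 115/100/45  56/52/31  34/29/30  47/30/30  58/32/28  55/26/24  56/35/26  75/65/39 105/101/89 105/105/105
204 118/103/45  75/68/33  28/27/25  23/22/23  28/29/25  26/23/21  67/58/31 108/93/4
[... 902 characters left out ...]
50/42/30  42/25/25  51/27/27  53/26/23  49/19/19  55/28/25  57/33/31  74/72/71  72/72/74
202  94/83/38  46/41/26  28/28/29  40/25/25  42/15/14  50/31/28  52/28/23  74/61/36  78/74/64  76/77/77
204 118/103/46  75/67/33  31/29/26  26/23/23  24/20/26  29/24/25  57/48/23  85/73/36  83/77/61  92/93/93
206 118/105/54 114/98/39  75/66/31  41/36/24  34/33/26  48/42/31  80/69/37  87/74/38  93/90/78 105/105/106
-0.022 [314.  204.3] [308.6 200.6] [308.9 204.9]
0 [315.8 199.7] [310.4 195.9] [310.7 200.2]
0.02 [317.6 195.3] [312.  191.6] [312.4 195.8]
0.04 [319.4 190.8] [313.7 187.1] [314.1 191.3]
0.06 [321.2 186.2] [315.5 182.4] [315.9 186.7]
head ctr/top/bottom [315.2 196.1] [316.4 193.1] [314.6 197.5]
```

Pixel colours show the brown finger ending at about row 197, on top of the red dome (rows 198–202). So the tips are on the dome, about 20 mm higher than I assumed. I'll open, back off, and compare fingertips with kinematics.

>>> step_arm(
  rows=[0,0,0,0,0,0,0,0,0,0,0,0,0,0,0,0,0,0,0,-0.03,0,0,0,0,0,0,-0.05,0,0,0,0,0,0,-0.05,0,0,0,0,0,0,-0.05,0],
)

```text
clock: 4.15
tool_pos: [0.5331, -0.0886, 0.153]
eef_rot: [[0.952, -0.191, 0.238], [-0.184, -0.982, -0.048], [0.242, 0.001, -0.97]]
wrist_force: [-0.2, -0.3, -0.5]
finger_gap: 0.0826
```

```bash
python3 - <<'E'
from h import *
from workcell import manip,imaging
o=manip.observe();P=np.array(o['tool_pos']);print(P,o['wrist_force'],o['finger_gap'])
out=[]
for nm,x,y in(("side",270,140),("top",265,190)):
  v=imaging.snapshot(nm);pickle.dump(v,open(nm+"1.pkl","wb"));w,h,k=80,75,8
  im=cv2.resize(v["pixels"][y:y+h,x:x+w],(w*k,h*k),interpolation=cv2.INTER_CUBIC)
  im=np.clip(255*(im/255.*1.3)**.6,0,255).astype(np.uint8)
  for q,c in((P-.003*n,(255,0,0)),(P-.022*n+.050*uy,(0,255,0)),(P-.022*n-.050*uy,(255,255,0))):
    u=(proj(v,q)[0]-[x,y]+.5)*k; cv2.circle(im,tuple(u.astype(int)),3,c,-1)
  out.append(im[:,120:520])
cv2.imwrite("pics/e4.png",np.hstack(out))
E
```

```text
[ 0.53312819 -0.08864033  0.1529821 ] [-0.21613584 -0.28878444 -0.50760805] 0.08257444726921509
```

View pics/e4.png

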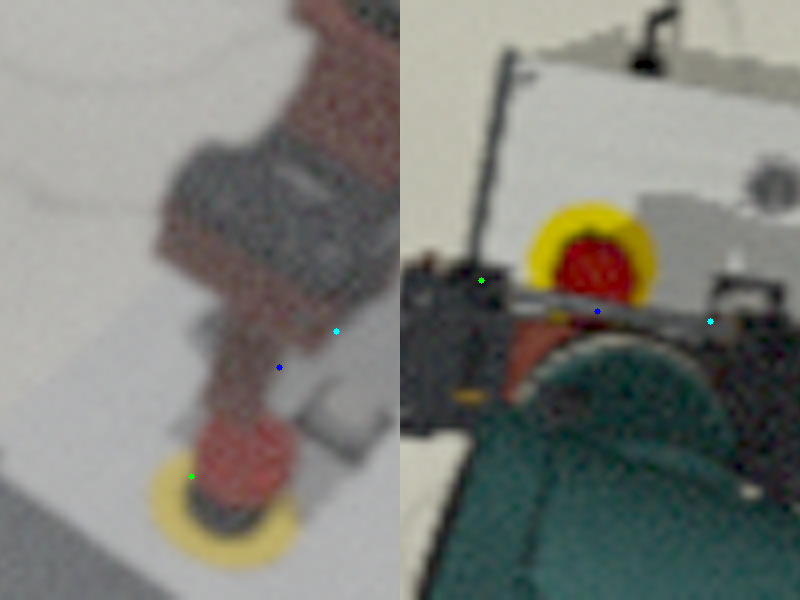

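The view shows the near fingertip at crop (232,425), about 5 px right of and 6 px above its projection (191,476). The tips therefore sit well above where I had assumed. I'll descend further in short steps, watching the wrist force.

>>> step_arm(
  rows=[0,0,0,0.004,0,0.03,0.1,0,0,0,0.004,0,0.05,0.1,0,0,0,0.004,0,0.058,0.1,0,0,0,0.004,0,0.06,0.1,0,0,0,0.004,0,0.06,0.1],
)

```text
clock: 4.88
tool_pos: [0.5516, -0.0924, 0.0967]
eef_rot: [[0.952, -0.19, 0.239], [-0.184, -0.982, -0.048], [0.243, 0.002, -0.97]]
wrist_force: [-0.1, 0.3, -0.1]
finger_gap: 0.0788
```

```bash
python3 - <<'E'
from h import *
from workcell import manip,imaging
o=manip.observe();P=np.array(o['tool_pos']);print(P,o['wrist_force'],o['ft_torque'],o['finger_gap'],ray(pickle.load(open("top0.pkl","rb")),(280,210))[0])
v=imaging.snapshot("side");im=v["pixels"]
for y in range(192,214,2): print(y,' '.join("%3d/%2d/%2d"%tuple(im[y,x,::-1]) for x in range(302,326,2)))
E
```

```text
[ 0.55163737 -0.09242654  0.09669423] [-0.10559545  0.31030563 -0.06834699] [ 0.07569886  0.10715382 -0.01732137] 0.07884957486028395 [0.51615604 0.01027831 1.46441963]
192 104/105/106  99/100/100  63/63/61  44/34/30  41/31/26  41/33/32  39/28/29  43/34/33  37/31/31  32/29/28  26/26/25  48/48/48
194 103/104/104  82/83/84  55/52/53  33/29/25  41/33/29  42/27/25  38/27/29  38/32/31  40/29/29  41/26/26  50/41/41  41/40/40
196  84/84/84  70/70/69  42/35/34  36/29/27  37/31/29  41/32/29  42/30/31  41/30/28  47/27/27  63/31/31  66/52/54  66/67/66
198  76/76/76  64/61/59  39/33/30  32/27/25  37/28/25  37/27/28  52/30/30  51/32/28  61/27/29  61/29/31  66/58/58  78/77/78
200  73/74/75  58/53/46  41/34/30  35/27/25  36/28/25  37/26/25  51/24/21  53/21/17  54/26/28  56/38/34  73/72/70  80/81/82
202  97/97/95  71/64/47  47/34/32  41/29/28  44/32/31  44/30/30  44/23/24  46/21/22  55/34/26  73/60/32  78/75/64  88/88/88
204 107/109/105 102/92/61  72/59/28  55/43/33  39/32/30  28/25/26  26/24/21  29/29/27  61/53/32  84/72/33  88/81/66 102/104/105
206 107/109/108  97/96/91  85/76/42  80/68/36  57/49/31  31/28/24  32/30/25  43/41/24  80/68/36  91/79/38 105/99/80 104/105/105
208 106/108/109 105/105/107 104/100/91 103/93/57  90/79/39  88/76/34  80/68/32  83/70/34 100/88/43 113/101/62 107/106/101 106/107/109
210  96/97/98 109/109/109 109/108/108 108/108/103 110/105/86 117/103/67 112/99/59  94/84/57 102/95/73 106/105/101 106/105/109 105/107/107
212  57/58/61  86/87/88 105/107/107 108/109/110 108/109/110 109/110/109 109/108/107 105/105/105 106/107/109 105/106/106 106/108/109 106/107/109
```

```bash
python3 - <<'E'
from h import *
P=np.array([.5516,-.0924,.0967]);S=pickle.load(open("side0.pkl","rb"))
c,d=ray(S,(309.5,203))
for u in(.02,.03,.04,.05):
  q=c+d*((P-c)@uy+u)/(d@uy)-P*0; q=c+d*(((P-c)@uy+u)/(d@uy)); print(u,"ux",((q-P)@ux).round(4),"n",((q-P)@n).round(4),q.round(4))
H=np.array([.5469,-.0906,.1005]);print("head rel",(H-P)@ux,(H-P)@uy,(H-P)@n)
E
```

```text
0.02 ux -0.0021 n -0.0093 [ 0.5556 -0.0728  0.0871]
0.03 ux -0.0054 n 0.0023 [ 0.5516 -0.0618  0.0976]
0.04 ux -0.0086 n 0.0139 [ 0.5477 -0.0509  0.1081]
0.05 ux -0.0119 n 0.0255 [ 0.5437 -0.0399  0.1186]
head rel -0.0038873691689834226 0.0008700583316556324 0.004888901660245697
```

>>> step_arm(
  rows=[0,0,0,0,0,0.004,0.2,0,0,0,0,0,0.008,0.3,0,0,0,0,0,0.008,0.35,0,0,0,0,0,0.008,0.4,0,0,0,0,0,0.008,0.4],
  newtons=10,
)

```text
clock: 5.55
tool_pos: [0.5534, -0.0928, 0.0888]
eef_rot: [[0.952, -0.191, 0.238], [-0.184, -0.982, -0.048], [0.243, 0.002, -0.97]]
wrist_force: [-0.1, 0.5, 0.5]
finger_gap: 0.0525
```

>>> step_arm(
  rows=[0,0,0,0,0,0,0.5,0,0,0,0,0,0,0.6,0,0,0,0,0,0,0.7,0,0,0,0,0,0,0.7],
  newtons=10,
)

```text
clock: 6.05
tool_pos: [0.5537, -0.091, 0.0888]
eef_rot: [[0.952, -0.191, 0.239], [-0.186, -0.982, -0.045], [0.243, -0.001, -0.97]]
wrist_force: [2.4, 10.3, 1.2]
finger_gap: 0.0391
```

```bash
python3 - <<'E'
from h import *
from workcell import manip,imaging
o=manip.observe();P=np.array(o['tool_pos']);print(P,o['wrist_force'],o['ft_torque'],o['finger_gap'])
v=imaging.snapshot("side");im=v["pixels"]
for y in range(188,210,2): print(y,' '.join("%3d/%2d/%2d"%tuple(im[y,x,::-1]) for x in range(302,326,2)))
E
```

```text
[ 0.55368874 -0.09096758  0.08881163] [ 2.35048229 10.25816387  1.16013723] [ 1.71762073 -0.34623049  0.35131687] 0.03912879475486701
188  38/29/25  42/31/29  36/27/27  29/27/30  28/27/27  39/40/39  32/33/32  39/40/43  45/44/46  30/30/33  38/37/33  34/33/31
190  48/36/36  42/31/32  38/28/27  35/25/25  36/29/30  27/24/27  24/29/31  34/34/34  26/29/31  30/33/30  48/43/35  40/36/32
192  82/79/80  55/47/45  43/29/29  40/31/31  41/33/30  34/29/25  30/30/32  28/30/29  32/30/30  36/29/29  41/36/32  43/44/43
194 101/103/104  78/76/75  55/46/47  42/27/24  42/29/27  43/32/33  42/33/32  33/27/24  36/17/18  61/35/30  49/35/36  42/40/41
196  84/84/86  73/73/72  67/64/57  48/39/34  42/32/29  41/30/30  40/37/36  40/30/30  49/19/18  60/22/22  65/53/53  69/70/70
198  74/74/75  76/74/61  72/61/36  37/29/22  35/28/21  40/25/25  45/32/31  44/32/30  52/20/19  58/25/23  65/58/58  75/74/75
200  75/76/73  84/74/45  75/64/34  41/34/32  33/24/25  38/31/29  44/33/29  48/29/25  59/29/31  57/34/32  70/68/70  74/75/75
202  75/75/72  85/73/43  81/72/35  43/34/24  37/27/28  36/29/28  42/28/26  49/29/26  50/32/20  75/62/34  78/74/64  78/79/80
204 103/104/101 102/93/60  86/73/36  58/51/33  25/27/27  30/27/28  33/29/27  32/27/27  60/51/31  86/73/37  85/79/64 101/101/104
206 106/108/107 110/106/95 106/95/51  85/73/35  56/47/28  32/30/20  31/30/27  48/42/33  77/67/33  93/81/41 105/99/81 105/106/107
208 106/108/109 109/109/109 112/107/94 111/100/57  95/80/35  81/70/34  80/70/36  83/71/35  99/85/39 111/100/59 110/108/101 106/109/108
```

>>> step_arm(
  rows=[0,0,0,0,-0.002,0,0.7,0,0,0,0,-0.002,0,0.7,0,0,0,0,-0.002,0,0.7],
  newtons=30,
)

```text
clock: 6.48
tool_pos: [0.5538, -0.0908, 0.0888]
eef_rot: [[0.952, -0.191, 0.238], [-0.185, -0.982, -0.048], [0.243, 0.001, -0.97]]
wrist_force: [-1.0, 2.4, 3.2]
finger_gap: 0.0387
```

The gap holds at 38.7 mm, consistent with the 40 mm head, so the head is gripped. Pulling out along the normal.

>>> step_arm(
  rows=[0,0,0,0,0,0,0.7,0,0,0,0,0,-0.002,0.7,0,0,0,0,0,-0.004,0.7,0,0,0,0,0,-0.006,0.7,0,0,0,0,0,-0.008,0.7,0,0,0,0,0,-0.009,0.7,0,0,0,0,0,-0.009,0.7],
  newtons=55,
)

```text
clock: 7.35
tool_pos: [0.5517, -0.0904, 0.0968]
eef_rot: [[0.952, -0.191, 0.238], [-0.185, -0.982, -0.048], [0.243, 0.002, -0.97]]
wrist_force: [7.1, 0.3, -15.9]
finger_gap: 0.0381
```

>>> step_arm(
  rows=[0,0,0,0,0,-0.002,0.7,0,0,0,0,0,-0.002,0.7],
)

```text
clock: 7.6
tool_pos: [0.5515, -0.0904, 0.0971]
eef_rot: [[0.952, -0.191, 0.237], [-0.185, -0.982, -0.047], [0.242, 0.001, -0.97]]
wrist_force: [17.5, -2.3, -37.4]
finger_gap: 0.0378
```

At the hard stop: the force rises to 41 N without further travel, so the head is fully out. Relaxing, opening and retracting.

>>> step_arm(
  rows=[0,0,0,0,0,0.002,0.7,0,0,0,0,0,0.002,0.5,0,0,0,0,0,0.002,0.2,0,0,0,0,0,0.002,0,0,0,0,0,0,0.002,0,0,0,0,0,0,0.002,0,0,0,0,0,0,-0.03,0,0,0,0,0,0,-0.08,0,0,0,0,0,0,-0.12,0,0,0,0,0,0,-0.12,0],
)

```text
clock: 8.85
tool_pos: [0.5243, -0.0851, 0.2192]
eef_rot: [[0.951, -0.191, 0.244], [-0.184, -0.982, -0.05], [0.249, 0.002, -0.968]]
wrist_force: [0.8, -0.5, -0.9]
finger_gap: 0.0879
```

```bash
python3 - <<'E'
from h import *
from workcell import manip,imaging
o=manip.observe();P=np.array(o['tool_pos']);print(P,o['wrist_force'],o['finger_gap'])
S=pickle.load(open("side0.pkl","rb"))
v=imaging.snapshot("side");im=v["pixels"].astype(int)
for w in(S["pixels"].astype(int),im):
  r,g=w[...,2],w[...,1];m=(r>40)&(g<.6*r);m[:185]=0;m[210:]=0;m[:,:300]=0;m[:,330:]=0;ys,xs=np.nonzero(m);print(xs.min(),xs.max(),ys.min(),ys.max(),xs.mean(),ys.mean())
print(proj(S,np.array([[.546,-.0905,.1035],np.array([.546,-.0905,.1035])+.008*n])))
E
```

```text
[ 0.52432384 -0.08511709  0.2192414 ] [ 0.75331173 -0.50997786 -0.91347007] 0.08789886240020885
310 321 191 202 315.2368421052632 196.6140350877193
311 322 189 201 316.0 194.74576271186442
[[314.93048028 196.17458703]
 [315.61284708 194.44546712]]
```

The e-stop head has moved up about 1.9 px in the side view, which is the predicted 8 mm. Next, the stylus.

```bash
python3 - <<'E'
from h import *
T=pickle.load(open("top0.pkl","rb"));S=pickle.load(open("side0.pkl","rb"))
t=lambda x,y:np.array([190+x/4-.375,180+y/4-.375]);s=lambda x,y:np.array([250+x/4-.375,150+y/4-.375])
print(onz(T,t(70,222),.14),onz(T,t(193,191),.132),onz(T,t(127,203),.158),onz(S,s(122,404),.158),onz(S,s(126,490),.078))
print("scraper/driver tri",tri([ray(S,s(145,385)),ray(T,t(193,191))]))
a=.218; R=np.c_[[-np.sin(a),np.cos(a),0],[np.cos(a),np.sin(a),0],[0,0,-1]]
go([.526,.190,.24],R)
E
```

```text
[0.51615851 0.24247753 0.14      ] [0.54123702 0.13775414 0.132     ] [0.53146696 0.19103174 0.158     ] [0.52934506 0.18826377 0.158     ] [0.52687915 0.18995597 0.078     ]
scraper/driver tri (array([0.53945856, 0.13817852, 0.11926611]), np.float64(0.0021657315147944668))
turn [ 0.2475 -0.1595 -1.9685] shift [-0.0424 -0.2702 -0.0349] rows>= 10.7
```

>>> step_arm(
  rows=[0.2475,-0.1595,-1.9685,-0.042,-0.27,-0.035,0,0.2475,-0.1595,-1.9685,-0.042,-0.27,-0.035,0,0.2475,-0.1595,-1.9685,-0.042,-0.27,-0.035,0,0.2475,-0.1595,-1.9685,-0.042,-0.27,-0.035,0,0.2475,-0.1595,-1.9685,-0.042,-0.27,-0.035,0,0.2475,-0.1595,-1.9685,-0.042,-0.27,-0.035,0,0.2475,-0.1595,-1.9685,-0.042,-0.27,-0.035,0,0.2475,-0.1595,-1.9685,-0.042,-0.27,-0.035,0,0.2475,-0.1595,-1.9685,-0.042,-0.27,-0.035,0,0.2475,-0.1595,-1.9685,-0.042,-0.27,-0.035,0],
)

```text
clock: 10.15
tool_pos: [0.5249, 0.1897, 0.2368]
eef_rot: [[-0.11, 0.994, 0.005], [0.994, 0.11, 0.011], [0.011, 0.007, -1.0]]
wrist_force: [-0.2, 0.2, -0.6]
finger_gap: 0.0878
```

```bash
python3 - <<'E'
from h import *
a=.225; R=np.c_[[-np.sin(a),np.cos(a),0],[np.cos(a),np.sin(a),0],[0,0,-1]]
go([.5285,.190,.24],R)
E
```

```text
turn [ 0.0071 -0.0102 -0.1152] shift [-0.      0.0036 -0.0032] rows>= 0.6
```

>>> step_arm(
  rows=[0.007,-0.01,-0.115,0,0.0036,-0.003,0,0.007,-0.01,-0.115,0,0.0036,-0.003,0,0.007,-0.01,-0.115,0,0.0036,-0.003,0],
)

```text
clock: 10.52
tool_pos: [0.5286, 0.1901, 0.2408]
eef_rot: [[-0.215, 0.977, 0.002], [0.977, 0.215, 0.001], [0.001, 0.002, -1.0]]
wrist_force: [-0.0, -0.9, 1.0]
finger_gap: 0.0875
```

```bash
python3 - <<'E'
from h import *
from workcell import manip,imaging
o=manip.observe();P=np.array(o['tool_pos']);R=np.array(o['eef_rot']);print(P,R.round(3),o['finger_gap'])
out=[]
for nm,x,y in(("side",240,195),("top",190,190)):
  v=imaging.snapshot(nm);pickle.dump(v,open(nm+"2.pkl","wb"));w,h,k=80,100,5
  im=cv2.resize(v["pixels"][y:y+h,x:x+w],(w*k,h*k),interpolation=cv2.INTER_CUBIC)
  im=np.clip(255*(im/255.*1.3)**.6,0,255).astype(np.uint8)
  for q,c in((P+R[:,2]*.003,(255,0,0)),(P+R@[0,.05,.022],(0,255,0)),(P+R@[0,-.05,.022],(255,255,0)),([.529,.19,.158],(0,0,255))):
    u=(proj(v,q)[0]-[x,y]+.5)*k; cv2.circle(im,tuple(u.astype(int)),3,c,-1)
  out.append(im)
cv2.imwrite("pics/s1.png",np.hstack(out))
E
```

```text
[0.52855736 0.19013507 0.24082603] [[-0.215  0.977  0.002]
 [ 0.977  0.215  0.001]
 [ 0.001  0.002 -1.   ]] 0.08746503390122806
```

View pics/s1.png

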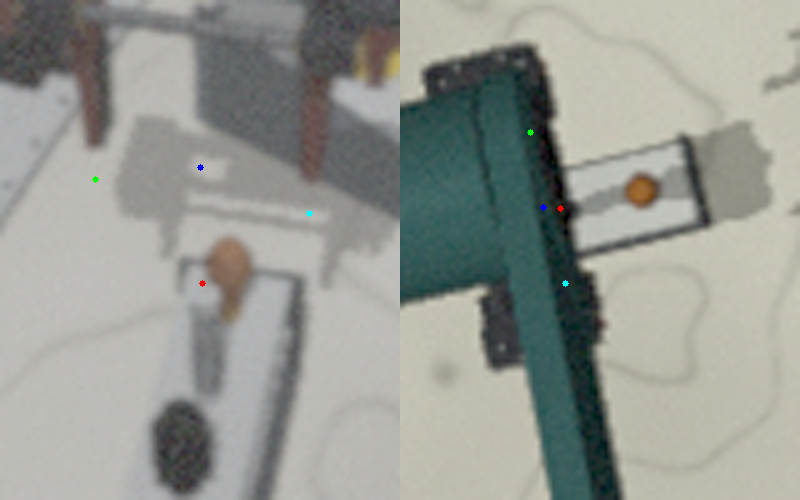

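This is a clean view of both fingertips, at crop (95,150) and (313,180). Laterally they match the kinematics, but both are about 32 px, or 25 mm, higher than projected. The true tips therefore lie 25 mm short of the stated geometry, which explains the e-stop behaviour. Going forward I'll descend 25 mm deeper. The stylus top at (202,285) agrees with my estimate.

>>> step_arm(
  rows=[0,0,0,0,0,0.04,0,0,0,0,0,0,0.075,0,0,0,0,0,0,0.1,0,0,0,0,0,0,0.12,0,0,0,0,0,0,0.132,0,0,0,0,0,0,0.14,0,0,0,0,0,0,0.14,0],
)

```text
clock: 11.5
tool_pos: [0.5297, 0.1904, 0.102]
eef_rot: [[-0.217, 0.976, 0.004], [0.976, 0.217, 0.001], [0.001, 0.004, -1.0]]
wrist_force: [-0.8, -0.3, -0.0]
finger_gap: 0.0879
```

>>> step_arm(
  rows=[0,0,0,0,0,0,0.3,0,0,0,0,0,0,0.5,0,0,0,0,0,0,0.7,0,0,0,0,0,0,0.9,0,0,0,0,0,0,0.95,0,0,0,0,0,0,0.95,0,0,0,0,0,0,0.95,0,0,0,0,0,0,0.95],
  newtons=12,
)

```text
clock: 12.5
tool_pos: [0.5297, 0.1905, 0.1021]
eef_rot: [[-0.217, 0.976, 0.004], [0.976, 0.217, 0.001], [0.0, 0.004, -1.0]]
wrist_force: [-0.2, -0.2, 1.2]
finger_gap: 0.0134
```

Gripped: the gap is 13.4 mm against a 14 mm handle. Firm grip, then lift.

>>> step_arm(
  rows=[0,0,0,0,0,0,0.95,0,0,0,0,0,0,0.95,0,0,0,0,0,-0.02,0.95,0,0,0,0,0,-0.05,0.95,0,0,0,0,0,-0.08,0.95,0,0,0,0,0,-0.11,0.95,0,0,0,0,0,-0.14,0.95,0,0,0,0,0,-0.14,0.95,0,0,0,0,0,-0.14,0.95],
  newtons=50,
)

```text
clock: 13.62
tool_pos: [0.5285, 0.1901, 0.241]
eef_rot: [[-0.217, 0.976, 0.003], [0.976, 0.217, 0.001], [0.0, 0.003, -1.0]]
wrist_force: [-0.2, -0.4, 0.0]
finger_gap: 0.0132
```

```bash
python3 - <<'E'
from h import *
from workcell import manip
o=manip.observe();print(o['tool_pos'],o['finger_gap'],o['qpos'])
# reset mouth: console frame x -.015,y -.0785 from reset picks; and estop-152mm
RP=np.c_[uy,ux,-n]
c=np.array([.5453,-.1657]);
T=pickle.load(open("top0.pkl","rb"));S=pickle.load(open("side0.pkl","rb"))
t=lambda x,y:np.array([190+x/4-.375,180+y/4-.375]);s=lambda x,y:np.array([250+x/4-.375,150+y/4-.375])
for z in(.072,.076):print("mouth",onz(T,t(619,212),z),onz(S,s(363,117),z))
print("from estop grip", np.array([.546,-.0905,.1035])-.003*n-.152*uy-.028*n)
print("n",n,"uy",uy)
# bezel dark mask
for v,b in((S,(330,170,22,18)),(T,(335,224,20,18))):
  x,y,w,h=b; g=v["pixels"][y:y+h,x:x+w].mean(2); m=g<65; ys,xs=np.nonzero(m);print(len(xs),xs.min()+x,xs.max()+x,ys.min()+y,ys.max()+y,xs.mean()+x,ys.mean()+y); print(onz(v,(xs.mean()+x,ys.mean()+y),.074))
M=np.array([.5145,-.241,.074]); go(M+.2*n,RP)
E
```

```text
[0.52853644 0.19010106 0.24096879] 0.013156358431924885 [2.21957542e-01 2.76779315e-01 1.55820403e+00 4.91596956e-04
 1.30361661e+00 2.99720866e-03]
mouth [ 0.51710382 -0.23988419  0.072     ] [ 0.51330226 -0.23918645  0.072     ]
mouth [ 0.5171011  -0.23916555  0.076     ] [ 0.51203488 -0.23423916  0.076     ]
from estop grip [ 0.52437605 -0.24114177  0.07342574]
n [-0.23809924  0.04628521  0.97013732] uy [0.19082252 0.98162455 0.        ]
31 337 343 177 181 340.19354838709677 179.03225806451613
[ 0.5129451  -0.23568872  0.074     ]
46 341 348 229 236 344.4347826086956 232.76086956521738
[ 0.51660922 -0.23972985  0.074     ]
turn [-0.2387 -0.0514  0.4086] shift [-0.3984 -0.1517 -0.0277] rows>= 6.8
```

>>> step_arm(
  rows=[0,0,0,0,0,-0.04,0.95,-0.03,-0.005,0.05,-0.05,-0.02,-0.05,0.95,-0.06,-0.012,0.1,-0.1,-0.04,-0.05,0.95,-0.09,-0.02,0.15,-0.15,-0.06,-0.05,0.95,-0.12,-0.025,0.2,-0.2,-0.08,-0.05,0.95,-0.15,-0.032,0.26,-0.25,-0.1,-0.05,0.95,-0.18,-0.04,0.32,-0.3,-0.12,-0.05,0.95,-0.21,-0.045,0.36,-0.35,-0.135,-0.04,0.95,-0.239,-0.051,0.409,-0.396,-0.15,-0.028,0.95,-0.239,-0.051,0.409,-0.396,-0.15,-0.028,0.95],
)

```text
clock: 14.88
tool_pos: [0.4664, -0.231, 0.2664]
eef_rot: [[0.196, 0.952, 0.236], [0.981, -0.191, -0.045], [0.003, 0.24, -0.971]]
wrist_force: [-0.8, 0.3, -1.5]
finger_gap: 0.0131
```

```bash
python3 - <<'E'
from h import *
from workcell import manip,imaging
RP=np.c_[uy,ux,-n]; M=np.array([.5154,-.2387,.0735])
o=manip.observe();print(o['tool_pos'],o['finger_gap'],o['qpos'].round(2))
go(M+.2*n,RP);go(M+.124*n,RP)
E
```

```text
[ 0.46644555 -0.23095484  0.26636368] 0.01314096380094433 [-0.68  0.07  1.79  0.13  1.08 -0.53]
turn [-0.0027 -0.0012 -0.0059] shift [ 0.0017  0.0013 -0.0009] rows>= 0.0
turn [-0.0027 -0.0012 -0.0059] shift [0.0017 0.0015 0.0751] rows>= 1.2
```

>>> step_arm(
  rows=[-0.003,-0.001,-0.006,0.002,0.0015,0.03,0.95,-0.003,-0.001,-0.006,0.002,0.0015,0.06,0.95,-0.003,-0.001,-0.006,0.002,0.0015,0.075,0.95,-0.003,-0.001,-0.006,0.002,0.0015,0.075,0.95,-0.003,-0.001,-0.006,0.002,0.0015,0.075,0.95],
)

```text
clock: 15.5
tool_pos: [0.4889, -0.2305, 0.1976]
eef_rot: [[0.185, 0.952, 0.243], [0.983, -0.179, -0.047], [-0.002, 0.248, -0.969]]
wrist_force: [-0.3, 0.2, -0.7]
finger_gap: 0.0131
```

```bash
cat > look.py <<'E'
from h import *
import sys
from workcell import manip,imaging
M=np.array([.5154,-.2387,.0735])
o=manip.observe();P=np.array(o['tool_pos']);R=np.array(o['eef_rot']);print(P,o['wrist_force'])
out=[]
for nm,x,y in(("side",315,145),("top",325,205)):
  v=imaging.snapshot(nm);pickle.dump(v,open(nm+sys.argv[1]+".pkl","wb"));w,h,k=40,50,10
  im=cv2.resize(v["pixels"][y:y+h,x:x+w],(w*k,h*k),interpolation=cv2.INTER_CUBIC)
  im=np.clip(255*(im/255.*1.3)**.6,0,255).astype(np.uint8)
  for q,c in((P+R[:,2]*.084,(0,255,0)),(P+R[:,2]*.024,(255,255,0)),(M,(0,0,255))):
    p=proj(v,q)[0];print(nm,p.round(1)); u=(p-[x,y]+.5)*k; cv2.circle(im,tuple(u.astype(int)),2,c,-1)
  out.append(im)
cv2.imwrite(f"pics/p{sys.argv[1]}.png",np.hstack(out))
E
python3 look.py 3
```

```text
[ 0.48888809 -0.23053869  0.19757987] [-0.2717916   0.15826359 -0.70221706]
side [342.4 169.1]
side [348.5 155.6]
side [339.8 178.4]
top [345.2 234.8]
top [347.6 239.2]
top [344.1 233.1]
```

View pics/p3.png

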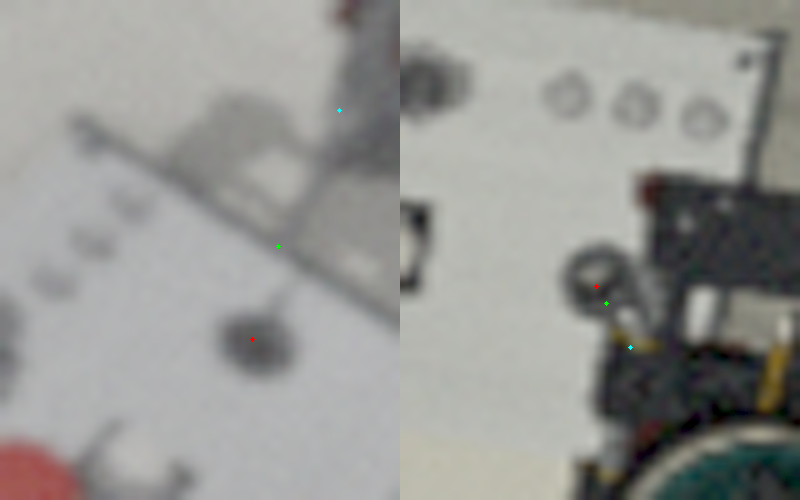

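Side view: the shank runs from ~(322,165) to its tip at ~(273,302), with the hole centre at (258,345). Top view: the bezel centre is at (598,283), and the shank comes in from the lower right to ~(605,295). The tip is lower than my 84 mm assumption predicts, so I'll triangulate tip and hole relative to each other.

```bash
python3 - <<'E'
from h import *
S=pickle.load(open("side3.pkl","rb"));T=pickle.load(open("top3.pkl","rb"))
s=lambda x,y:np.array([315+x/10-.5,145+y/10-.5]);t=lambda x,y:np.array([325+x/10-.5,205+y/10-.5])
P=np.array([.48889,-.23054,.19758])
R=np.array([[.185,.952,.243],[.983,-.179,-.047],[-.002,.248,-.969]])
c,d=ray(S,s(273,302))
# tip on side ray, closest to tool axis line
z=R[:,2]; A=np.c_[d,-z]; k=np.linalg.lstsq(A,P-c,rcond=None)[0]; q1=c+d*k[0]; q2=P+z*k[1]; print("axis k",k[1],"miss",R.T@(q1-q2))
for b in((605,293),(602,290),(610,300)):
  p,e=tri([ray(S,s(273,302)),ray(T,t(b[0]-400,b[1]))]);print("tip",b,p.round(4),e.round(4),"tool",(R.T@(p-P)).round(4))
h,e=tri([ray(S,s(258,345)),ray(T,t(598-400,283))]);print("hole",h.round(4),e.round(4),(R.T@(h-P)).round(4))
print("handle end px->",[proj(S,P+z*a)[0].round(1) for a in(.022,.046,.1,.106)], [proj(T,P+z*a)[0].round(1) for a in(.046,.106)])
a=S["pixels"];print("side");[print(y,' '.join("%3d"%v for v in a[y,334:352].mean(1))) for y in range(158,184)]
a=T["pixels"];print("top");[print(y,' '.join("%3d"%v for v in a[y,338:356].mean(1))) for y in range(226,244)]
E
```

```text
axis k 0.1067406356241383 miss [-1.30629242e-03 -5.44531096e-03  1.34874750e-16]
tip (605, 293) [ 0.5116 -0.2392  0.0898] 0.0013 tool [-0.0041 -0.0036  0.1104]
tip (602, 290) [ 0.5121 -0.2383  0.0904] 0.002 tool [-0.0031 -0.0032  0.1099]
tip (610, 300) [ 0.5105 -0.2407  0.0891] 0.0001 tool [-0.0057 -0.0046  0.1109]
hole [ 0.5152 -0.2403  0.0701] 0.0013 [-0.0045 -0.0048  0.1304]
handle end px-> [array([348.7, 155.1]), array([346.2, 160.7]), array([340.8, 172.6]), array([340.3, 173.8])] [array([346.6, 237.6]), array([344.3, 233.3])]
side
158  74  73  74  71  74  74  73  74  74  73  82  95  93  78  62  57  48  42
159  71  71  70  71  74  74  71  76  79  76  74  79  77  67  55  47  44  42
160  67  69  71  69  72  75  79  88  95  88  80  74  66  55  51  42  39  38
161  65  69  70  72  75  85  94  99 102 100  96  83  67  56  48  42  46  44
162  60  65  68  70  76  85  98 102 104 106 101  87  70  58  57  58  59  52
163  54  60  68  74  75  79  83  94 101 104  98  82  65  64  68  73  70  67
164  57  60  68  84  84  78  78  82  94  99  90  73  64  69  73  72  76  75
165  82  69  66  73  81  8
[... 2089 characters left out ...]
  14  19  79 105
235 113 111 111  85  47  25  28  29  28  35  28  37  48  27  12  29 101 114
236 116 115 116 112  82  51  37  31  39  87  62  33  51  30  14  39 103 100
237 112 112 117 117 115 112  95  57  34  59  62  40  34  19  18  40 102  81
238 112 114 114 115 115 118 113  64  31  35  54  42  20  14  14  35  78  55
239 112 113 115 114 113 113  98  48  16  15  43  38  20  13  10   9  21  10
240 113 114 114 114 114 116  91  44  14  12  17  18  13  11  11   8   0   6
241 112 113 112 113 115 115  71  25   7  11  12  15  14  12  11   6  10  11
242 111 111 112 115 113 114  66  18   9  15  18  10  10  15  12   8   5  10
243 109 110 110 109 114 112  57  16  14  19   9   7  18  15   9   7  11  15
```

Relative to the hole, the tip is laterally within about 2 mm and roughly 18–20 mm above the mouth (projecting the tip 20 mm along −n lands at side (339.9,179.5), against a hole at (340.2,179)). I'll descend with force checks.

>>> step_arm(
  rows=[0,0,0,0,0,0.006,0.95,0,0,0,0,0,0.012,0.95,0,0,0,0,0,0.012,0.95,0,0,0,0,0,0.012,0.95],
)

```text
clock: 16.1
tool_pos: [0.4913, -0.2312, 0.1851]
eef_rot: [[0.186, 0.952, 0.242], [0.983, -0.18, -0.047], [-0.001, 0.247, -0.969]]
wrist_force: [0.2, 0.5, -1.0]
finger_gap: 0.0134
```

```bash
python3 look.py 4
```

```text
[ 0.49130676 -0.23118518  0.18512738] [ 0.24230521  0.48658391 -1.01182524]
side [341.4 171.9]
side [347.4 158.6]
side [339.8 178.4]
top [344.7 234.2]
top [347.  238.5]
top [344.1 233.1]
```

View pics/p4.png

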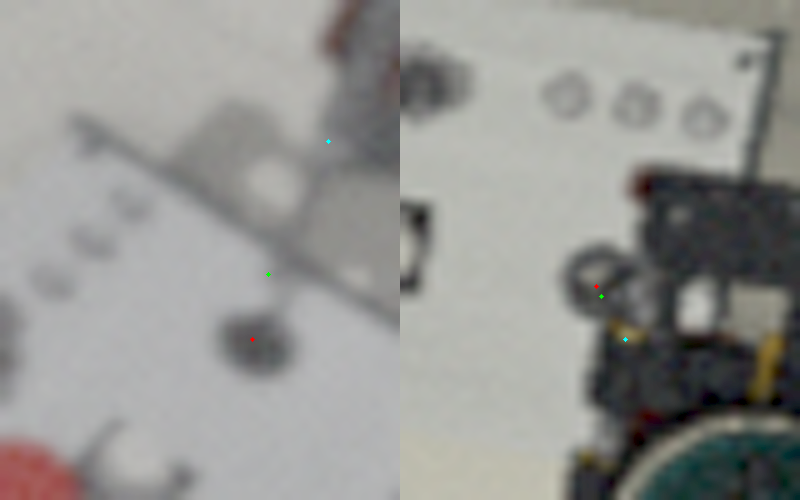

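The side view shows the shank running toward the bezel centre: extended along −n from (283,290) it reaches (260,340), against a hole centre of ~(258,345). Continuing down with force checks.

>>> step_arm(
  rows=[0,0,0,0,0,0.004,0.95,0,0,0,0,0,0.008,0.95,0,0,0,0,0,0.01,0.95,0,0,0,0,0,0.01,0.95],
)

```text
clock: 16.7
tool_pos: [0.4937, -0.2315, 0.1752]
eef_rot: [[0.186, 0.952, 0.242], [0.983, -0.18, -0.047], [-0.001, 0.246, -0.969]]
wrist_force: [-0.0, -0.1, -1.7]
finger_gap: 0.0135
```

>>> step_arm(
  rows=[0,0,0,0,0,0.003,0.95,0,0,0,0,0,0.006,0.95,0,0,0,0,0,0.006,0.95],
)

```text
clock: 17.08
tool_pos: [0.4951, -0.2318, 0.1694]
eef_rot: [[0.186, 0.952, 0.242], [0.983, -0.18, -0.047], [-0.001, 0.246, -0.969]]
wrist_force: [0.7, 1.0, -1.0]
finger_gap: 0.0135
```

>>> step_arm(
  rows=[0,0,0,0,0,0.002,0.95,0,0,0,0,0,0.004,0.95,0,0,0,0,0,0.004,0.95],
)

```text
clock: 17.45
tool_pos: [0.4961, -0.232, 0.1657]
eef_rot: [[0.186, 0.952, 0.242], [0.983, -0.18, -0.047], [-0.001, 0.247, -0.969]]
wrist_force: [-0.5, 0.3, -1.5]
finger_gap: 0.0133
```

>>> step_arm(
  rows=[0,0,0,0,0,0.002,0.95,0,0,0,0,0,0.004,0.95,0,0,0,0,0,0.004,0.95],
)

```text
clock: 17.82
tool_pos: [0.4971, -0.2322, 0.1617]
eef_rot: [[0.186, 0.952, 0.242], [0.983, -0.18, -0.047], [-0.001, 0.247, -0.969]]
wrist_force: [1.1, -0.2, 0.2]
finger_gap: 0.0134
```

>>> step_arm(
  rows=[0,0,0,0,0,0.002,0.95,0,0,0,0,0,0.003,0.95,0,0,0,0,0,0.003,0.95],
)

```text
clock: 18.2
tool_pos: [0.4979, -0.2324, 0.1589]
eef_rot: [[0.186, 0.952, 0.242], [0.983, -0.18, -0.047], [-0.001, 0.247, -0.969]]
wrist_force: [0.7, 0.1, 0.1]
finger_gap: 0.0132
```

```bash
python3 - <<'E'
from h import *
from workcell import manip,imaging
o=manip.observe();print(o['tool_pos'],o['wrist_force'],o['ft_torque'])
S=imaging.snapshot("side");a=S["pixels"]
[print(y,' '.join("%3d"%v for v in a[y,334:352].mean(1))) for y in range(164,184)]
E
```

```text
[ 0.4978545  -0.23242665  0.15894961] [0.67523737 0.1412255  0.05855114] [ 0.00654047  0.10493962 -0.00968872]
164  60  57  63  75  90 100 103 100  89  77  63  57  55  55  60  70  77  73
165  83  69  58  70  85  97 103 103  95  85  75  69  64  62  68  75  74  75
166 102  91  76  64  68  80  94  98 100  87  75  72  69  69  74  74  77  77
167 108 105  93  83  71  68  74  85  92  85  74  75  71  76  73  76  75  76
168 110 109 105 103  94  82  72  64  70  67  62  70  75  75  75  78  75  76
169 108 110 110 108 108 100  88  68  54  58  59  68  73  75  76  73  75  75
170 109 109 109 111 111 108 100  84  64  56  55  63  67  73  78  78  77  78
171 110 110 111 112 110 108 105  92  71  59  54  52  58  67  71  75  79  77
172 111 109 109 112 110 109 101  85  66  66  66  62  53  57  64  68  75  77
173 112 109 110 108 110 104  94  73  66  70  73  69  69  60  55  57  67  76
174 111 109 110 111 108  98  84  66  67  74  77  81  87  87  72  67  64  63
175 112 111 108 105 102  89  73  62  68  75  85  95 105 105 101  91  79  67
176 111 109 101  89  82  67  59  59  63  84  99 106 109 110 110 107 103  89
177 110 105  91  66  59  50  48  50  56  76  96 108 112 112 112 114 113 105
178 105 104  86  57  46  47  48  43  49  61  86 104 108 113 112 112 112 111
179 107 104  88  56  43  44  38  35  41  53  79 101 109 113 113 113 113 113
180 111 106  92  67  49  39  39  35  40  52  79 101 109 114 113 114 112 111
181 109 109 104  88  68  55  43  43  49  64  89 105 112 113 112 114 112 111
182 111 109 108 104  95  81  68  64  74  87 101 111 111 114 111 112 114 112
183 110 109 109 110 105 102  99  98 103 105 110 112 110 112 112 113 110 110
```

The shank now disappears inside the bezel at ~(339.7,178.5), close to the hole centre (340.2,179), with no contact force. Continuing.

>>> step_arm(
  rows=[0,0,0,0,0,0.002,0.95,0,0,0,0,0,0.003,0.95,0,0,0,0,0,0.003,0.95],
)

```text
clock: 18.62
tool_pos: [0.4988, -0.2328, 0.1565]
eef_rot: [[0.186, 0.952, 0.243], [0.983, -0.18, -0.047], [-0.002, 0.247, -0.969]]
wrist_force: [-0.1, 0.4, 4.0]
finger_gap: 0.0129
```

>>> step_arm(
  rows=[0,0,0,0,0,0.001,0.95,0,0,0,0,0,0.002,0.95,0,0,0,0,0,0.002,0.95],
)

```text
clock: 19.0
tool_pos: [0.4993, -0.233, 0.1555]
eef_rot: [[0.185, 0.952, 0.243], [0.983, -0.179, -0.048], [-0.002, 0.248, -0.969]]
wrist_force: [-6.2, 0.9, 12.7]
finger_gap: 0.0134
```

>>> step_arm(
  rows=[0,0,0,0,0,0.001,0.95,0,0,0,0,0,0.001,0.95,0,0,0,0,0,0.001,0.95],
  newtons=58,
)

```text
clock: 19.38
tool_pos: [0.4995, -0.2333, 0.155]
eef_rot: [[0.185, 0.952, 0.244], [0.983, -0.179, -0.049], [-0.003, 0.248, -0.969]]
wrist_force: [-9.1, 0.7, 19.3]
finger_gap: 0.0129
```

```bash
python3 - <<'E'
from h import *
from workcell import manip,imaging
o=manip.observe();F=o['wrist_force'];print(o['tool_pos'],F,o['ft_torque'],"n,ux,uy",F@n,F@ux,F@uy)
P3=np.array([.48889,-.23054,.19758]);print("travel",(P3-o['tool_pos'])@n,(o['tool_pos']-P3)@ux,(o['tool_pos']-P3)@uy)
E
```

```text
[ 0.49951436 -0.23334726  0.15499786] [-9.14082005  0.74415083 19.25556828] [0.16481022 0.91816751 0.04519433] n,ux,uy 20.891411020147782 -4.1721003434257495 -1.0137976349677467
travel 0.04397010663907741 0.0003088126912150699 -0.0007283108141809421
```

The contact is stiff at 21 N, 44 mm of travel. To confirm it's the button bottomed rather than a jam, I'll ease back and read the spring force.

>>> step_arm(
  rows=[0,0,0,0,0,-0.002,0.95,0,0,0,0,0,-0.004,0.95,0,0,0,0,0,-0.004,0.95,0,0,0,0,0,-0.004,0.95],
)

```text
clock: 19.88
tool_pos: [0.4984, -0.2325, 0.1569]
eef_rot: [[0.186, 0.952, 0.242], [0.983, -0.18, -0.047], [-0.001, 0.247, -0.969]]
wrist_force: [0.9, 0.5, 0.3]
finger_gap: 0.0135
```

```bash
cat > st.py <<'E'
from h import *
from workcell import manip,imaging
o=manip.observe();F=o['wrist_force'];print(o['tool_pos'],"F n,ux,uy",F@n,F@ux,F@uy,o['finger_gap'])
P3=np.array([.48889,-.23054,.19758]);print("travel",(P3-o['tool_pos'])@n)
E
python3 st.py
```

```text
[ 0.49841019 -0.23245682  0.15692998] F n,ux,uy 0.07338786249873855 0.8274604307257207 0.7114670500383204 0.013457866230698088
travel 0.0417915693959567
```

>>> step_arm(
  rows=[0,0,0,0,0,-0.002,0.95,0,0,0,0,0,-0.002,0.95,0,0,0,0,0,-0.002,0.95],
)

```text
clock: 20.25
tool_pos: [0.4978, -0.2324, 0.159]
eef_rot: [[0.186, 0.952, 0.242], [0.983, -0.18, -0.047], [-0.001, 0.247, -0.969]]
wrist_force: [-0.5, -0.0, 0.1]
finger_gap: 0.0132
```

```bash
python3 st.py
```

```text
[ 0.49784873 -0.23237969  0.15900557] F n,ux,uy 0.1854402068395414 -0.4138980571658383 -0.1324818027193236 0.013185005603356663
travel 0.03964070642255487
```

The force is zero 2 mm back and stiff after that, so this was not the sprung button. The tip is resting on the bezel rim, and the 84 mm tip offset was right; the "tip" I had seen was the shank's shadow. In the robot frame the contacting tip is about 3.5 mm up-slope and 2.4 mm to +y of the hole centre. I'll back off slightly, shift and look.

>>> step_arm(
  rows=[0,0,0,0,0,-0.003,0.95,0,0,0,-0.0025,-0.0035,-0.003,0.95,0,0,0,-0.0025,-0.0035,-0.003,0.95,0,0,0,-0.0025,-0.0035,-0.003,0.95],
)

```text
clock: 20.75
tool_pos: [0.4933, -0.2342, 0.1611]
eef_rot: [[0.186, 0.952, 0.242], [0.983, -0.18, -0.047], [-0.001, 0.247, -0.969]]
wrist_force: [0.3, -0.2, -0.4]
finger_gap: 0.0132
```

```bash
python3 st.py; python3 - <<'E'
from h import *
from workcell import manip,imaging
o=manip.observe();P=np.array(o['tool_pos']);R=np.array(o['eef_rot']);tip=P+R[:,2]*.084;print("tip",tip)
out=[]
for nm,x,y,B in(("side",328,166,(340.2,179.)),("top",334,222,(344.4,232.8))):
  v=imaging.snapshot(nm);w,h,k=20,24,20
  im=cv2.resize(v["pixels"][y:y+h,x:x+w],(w*k,h*k),interpolation=cv2.INTER_CUBIC)
  im=np.clip(255*(im/255.*1.6)**.5,0,255).astype(np.uint8)
  for p,c in((proj(v,tip)[0],(0,255,0)),(proj(v,tip+.03*n)[0],(255,255,0)),(np.array(B),(0,0,255))):
    print(nm,p.round(1)); u=(p-[x,y]+.5)*k; cv2.circle(im,tuple(u.astype(int)),3,c,-1)
  out.append(im)
cv2.imwrite("pics/p5.png",np.hstack(out))
E
```

```text
[ 0.49328378 -0.23421113  0.16109806] F n,ux,uy -0.45547070405412404 0.20965130143790306 -0.12504980609529182 0.01323902234302322
travel 0.036608568550896524
tip [ 0.51364317 -0.23817029  0.07969892]
side [340.4 177.2]
side [343.2 170.8]
side [340.2 179. ]
top [344.3 233.6]
top [345.4 235.6]
top [344.4 232.8]
```

View pics/p5.png

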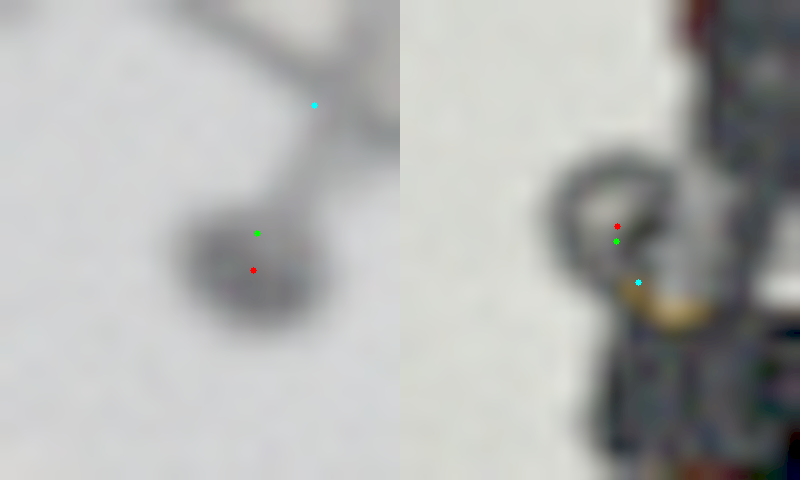

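The side view shows the shank's line now running through the bezel centre (254,267). The top view suggests the stylus is about 2 mm too far to −y. A small correction, then descend past the earlier contact depth of 42 mm.

>>> step_arm(
  rows=[0,0,0,0.0015,-0.0008,0,0.95,0,0,0,0.0015,-0.0008,0.004,0.95,0,0,0,0.0015,-0.0008,0.007,0.95,0,0,0,0.0015,-0.0008,0.009,0.95,0,0,0,0.0015,-0.0008,0.009,0.95],
)

```text
clock: 21.48
tool_pos: [0.4955, -0.2337, 0.1522]
eef_rot: [[0.186, 0.952, 0.243], [0.983, -0.179, -0.048], [-0.002, 0.248, -0.969]]
wrist_force: [0.0, -3.3, -1.7]
finger_gap: 0.0129
```

```bash
python3 st.py
```

```text
[ 0.49549105 -0.23370238  0.15215261] F n,ux,uy -1.7760433053767504 0.21594924539823462 -3.2056770997496793 0.012929860025240216
travel 0.04578888163102232
```

It's in the hole: 46 mm with no axial force. There's a slight lateral contact toward −uy, so I'll shift 2 mm that way and go deeper.

>>> step_arm(
  rows=[0,0,0,-0.002,0,0,0.95,0,0,0,-0.002,0,0.003,0.95,0,0,0,-0.002,0,0.006,0.95,0,0,0,-0.002,0,0.006,0.95],
)

```text
clock: 21.98
tool_pos: [0.4961, -0.235, 0.146]
eef_rot: [[0.186, 0.952, 0.242], [0.983, -0.18, -0.047], [-0.001, 0.246, -0.969]]
wrist_force: [0.1, -1.4, -1.4]
finger_gap: 0.013
```

```bash
python3 st.py
```

```text
[ 0.49606062 -0.23502991  0.14601557] F n,ux,uy -1.4151578919684893 -0.030019971340226714 -1.3150565168499804 0.013003165321528402
travel 0.05193971561194158
```

>>> step_arm(
  rows=[0,0,0,-0.0005,0,0.003,0.95,0,0,0,-0.0005,0,0.006,0.95,0,0,0,-0.0005,0,0.008,0.95,0,0,0,-0.0005,0,0.008,0.95],
)

```text
clock: 22.48
tool_pos: [0.4979, -0.2359, 0.1384]
eef_rot: [[0.186, 0.952, 0.242], [0.983, -0.18, -0.047], [-0.001, 0.247, -0.969]]
wrist_force: [-0.7, 0.3, -1.3]
finger_gap: 0.0131
```

```bash
python3 st.py
```

```text
[ 0.49788214 -0.23594685  0.13837551] F n,ux,uy -1.0937707749189698 -1.004737973746654 0.15015487788901058 0.013102953235183028
travel 0.059827767742768226
```

>>> step_arm(
  rows=[0,0,0,0,0,0.001,0.95,0,0,0,0,0,0.002,0.95,0,0,0,0,0,0.003,0.95,0,0,0,0,0,0.003,0.95],
)

```text
clock: 22.98
tool_pos: [0.4988, -0.2363, 0.1359]
eef_rot: [[0.186, 0.952, 0.243], [0.983, -0.18, -0.047], [-0.001, 0.247, -0.969]]
wrist_force: [-0.9, -0.9, 1.3]
finger_gap: 0.0131
```

```bash
python3 st.py
```

```text
[ 0.49882064 -0.23628573  0.13585521] F n,ux,uy 1.4495680064974006 -0.3315443627829536 -1.0612681541655073 0.013101382701514359
travel 0.06251194738193097
```

Button contact at about 62 mm, as expected (42 + 20). Pressing on.

>>> step_arm(
  rows=[0,0,0,0,0,0.001,0.95,0,0,0,0,0,0.002,0.95,0,0,0,0,0,0.003,0.95,0,0,0,0,0,0.003,0.95],
)

```text
clock: 23.48
tool_pos: [0.4996, -0.2364, 0.1329]
eef_rot: [[0.186, 0.952, 0.243], [0.983, -0.18, -0.047], [-0.001, 0.247, -0.969]]
wrist_force: [-1.1, 0.3, 4.6]
finger_gap: 0.0132
```

```bash
python3 st.py
```

```text
[ 0.4995669  -0.23641577  0.13291734] F n,ux,uy 4.788878069911824 -0.018765456856710605 0.096541620113301 0.013168595710713736
travel 0.06554578214384499
```

>>> step_arm(
  rows=[0,0,0,0,0,0.001,0.95,0,0,0,0,0,0.002,0.95,0,0,0,0,0,0.003,0.95,0,0,0,0,0,0.003,0.95],
)

```text
clock: 23.98
tool_pos: [0.5003, -0.2367, 0.1309]
eef_rot: [[0.185, 0.952, 0.243], [0.983, -0.179, -0.048], [-0.002, 0.248, -0.969]]
wrist_force: [-5.8, 2.3, 16.2]
finger_gap: 0.0136
```

```bash
python3 st.py
```

```text
[ 0.50032762 -0.23667633  0.13092302] F n,ux,uy 17.17271825075666 -2.0420383921893266 1.1294351595550645 0.013591970355067262
travel 0.06767373443641604
```

The force follows the spring (4.8 N at 65.5 mm) and then stiffens (17 N at 67.7 mm), so the button is bottomed. I'll hold, run the final checks and hand in.

>>> step_arm(
  rows=[0,0,0,0,0,0.0003,0.95,0,0,0,0,0,0.0003,0.95,0,0,0,0,0,0.0003,0.95,0,0,0,0,0,0.0003,0.95,0,0,0,0,0,0.0003,0.95,0,0,0,0,0,0.0003,0.95],
)

```text
clock: 24.72
tool_pos: [0.5004, -0.2367, 0.1309]
eef_rot: [[0.185, 0.952, 0.243], [0.983, -0.179, -0.048], [-0.002, 0.248, -0.969]]
wrist_force: [-6.9, 2.0, 17.7]
finger_gap: 0.0136
```

```bash
python3 st.py; python3 - <<'E'
from h import *
from workcell import manip,imaging
w=imaging.snapshot("side")["pixels"].astype(int)
r,g=w[...,2],w[...,1];m=(r>40)&(g<.6*r);m[:185]=0;m[210:]=0;m[:,:300]=0;m[:,330:]=0;ys,xs=np.nonzero(m);print("estop",xs.mean(),ys.mean(),len(xs))
o=manip.observe();print(o["wrist_force"]@n,o["finger_gap"],o["clock"])
if o["wrist_force"]@n>12: print(manip.job_done())
E
```

```text
[ 0.50037492 -0.23672063  0.13087708] F n,ux,uy 18.904523644563188 -2.6614234150749283 0.6007128488861622 0.01355768367406463
travel 0.06773161790498351
estop 316.0603448275862 194.81896551724137 116
19.681366259240853 0.013202599170627887 24.775
the job is handed in; nothing more can be done
None
```

I pulled the emergency stop fully out. Then I took the stylus from the middle hole of the stand, put its tip through the guard hole and pressed the reset button fully down. I handed the job in at 24.8 s, still gripping the stylus and holding the button down.

**Last checks**
- **Emergency stop:** it moved about 8 mm to a hard stop, where the pull rose to 41 N with almost no further travel. In the final side picture the head is still about 1.8 px higher than at the start, which matches 8 mm.
- **Reset button:** contact came about 20 mm below the mouth, followed by the spring force (4.8 N), then a stiff stop. It was holding at 19–20 N, above the 7 N needed.
- **Grip:** the fingers read 13.2–13.6 mm on the 14–15 mm stylus handle at 58 N.

**What went wrong or disagreed**
- **First e-stop grasp:** it closed too high and slipped onto the dome, pressing the head with about 13 N while it was still latched. I regrasped lower.
- **Fingertip length:** the open fingertips looked about 25 mm shorter in the pictures than the stated geometry. I allowed for that in later moves.
- **First insertion:** it landed on the reset bezel's rim with up to 21 N, because I took the shank's shadow for the tip. I shifted about 4 mm and it went in.
- **Not checked:** I didn't confirm in a final picture that the start button and the other objects were untouched. My planned paths kept clear of them.

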